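# Send the finished medallion tray to the drying lamp

### The job

Of the two small white foam trays left and right of the lamp station, one is finished (all six medallions painted dark); the other still has a bare brass-yellow medallion and must be left where it is and not scanned. Hold the yellow hand scanner level and still for a second about 8 cm above the pink ticket of the finished tray, and put it back down on the bench, upright, where you took it from. Then slide the finished tray along the bench, without lifting it or spilling its medallions, until it sits squarely and centrally in the lamp station, and swing the blue lamp head fully down over it; leave everything else undisturbed.

Things in the scene. Friction and masses are not known exactly. Their poses are not given: they have to be found in the camera images.
- tray_left: White foam tray, robot's left (+y) of the station: 120 (its x) x 180 (y) x 32 mm high, loose, 0.3 kg. Origin: centre of underside; x away from robot, z up. Six 38 mm medallions: rows at x = -6 and 37 mm, columns at y = -55, 0, 55 mm, tops up to 36.6 mm high. Five are dark and fixed; the one at (37, 55) mm is loose: the painted or the blank disc.
- tray_right: The same tray on the robot's right (-y) of the station; same frame and sizes.
- painted_disc: Loose dark painted medallion, 38 mm diameter, 12 mm thick, lying in the 8 mm deep well of one of the trays: that tray is the finished one. Origin: centre of its underside (24 mm above the bench).
- blank_disc: Loose bare brass-yellow medallion, same size, in the well of the other, unfinished tray. Origin: centre of its underside.
- tray_left_ticket (a point): Centre of the pink ticket with black bars (24 x 70 mm) on top of the left tray, on the strip nearest the robot: at (-43, 0, 33) mm in the tray's frame.
- tray_right_ticket (a point): Centre of the pink ticket of the right tray, same place.
- scanner: Hand scanner on the bench near the robot, left or right; 176 mm long (x), 0.2 kg. Origin: underside, below its middle, z up. Black handle 28 mm wide, x = -73 to 29 mm, z = 14 to 40 mm; yellow head 52 x 56 x 42 mm high centred at x = 55 mm; yellow tail (36 mm wide, 42 high) x = -95 to -73 mm. Looks straight down from under its head; reads tickets 40 to 150 mm below.
- scan_window (a point): The scanner's red window, centre of the underside of its head: (55, 0, 0) mm in the scanner's frame, same axes; it looks along -z.
- scanner_grip (a point): Point to grip on the scanner's handle near its centre of mass: (-15, 0, 27) mm in its frame.
- lamp_bay (a point): Centre, at bench level, of the station's dark blue floor patch, where the tray's centre must come. x away from robot to the hinge, y along the channel, open at both ends: two fences 14 mm high, 132 mm apart inside, 120 mm long, flaring to about 165 mm at y = +-100 mm. Grey hinge block behind, x = 80 to 136 mm, 58 mm high (cheeks 81), 110 mm wide.
- lamp (a joint): Angle of the blue lamp head, rad: 0 = fully down and level over the bay, grows as it opens upward (0.8 to 1.05 at the start, at most 1.2); friction holds it where it is left. The head is 80 mm wide (y), 26 mm thick, with a black tab (50 mm wide) at its free end 174 mm from the hinge (up to 240 mm above the bench when raised).
- lamp_hinge (a point): Middle of the lamp's hinge axis (along the bay's y), at (94, 0, 72) mm in the bay's frame; turns with the lamp head.
- lamp_press (a point): Point on the lamp head's upper face near its free end, to be pressed: 140 mm from the hinge along the head and 16 mm above its middle plane through the hinge; moves with the head. Head down, it is 88 mm above the bench, and the head's underside 61 mm.
- bottle: Dark brown bottle, 64 mm diameter, 150 mm high, standing at the other side of the robot than the scanner; bystander. Origin: centre of its underside.
- paint_pot: Small black paint pot, 64 mm across, 45 mm high, behind the right tray; bystander. Origin: centre of its underside.
- brush: Paint brush with dark wooden handle, 180 mm long, lying behind the left tray; bystander. Origin: under its middle.
Not all that is in view belongs to the job. Leave any green or purple look-alike of the scanner alone.

How it is judged (in metres and radians):
On the way, in this order (a step that is already met when the one before it is completed fails the run):
1. the scanner is held level and still, its window 40 to 150 mm above the finished tray's ticket and within 20 mm of its centre sideways, for 0.6 s (((x of painted_disc in the frame of tray_left between 0.025 and 0.049 m and y of painted_disc in the frame of tray_left between 0.043 and 0.067 m and z of painted_disc in the frame of tray_left between 0.016 and 0.032 m and x of tray_left_ticket in the frame of scan_window between -0.02 and 0.02 m and y of tray_left_ticket in the frame of scan_window between -0.02 and 0.02 m and z of tray_left_ticket in the frame of scan_window between -0.15 and -0.04 m and angle between scanner's own z axis and vertical below 0.3 rad and linear speed of scanner below 0.03 m/s and angular speed of scanner below 0.3 rad/s) or (x of painted_disc in the frame of tray_right between 0.025 and 0.049 m and y of painted_disc in the frame of tray_right between 0.043 and 0.067 m and z of painted_disc in the frame of tray_right between 0.016 and 0.032 m and x of tray_right_ticket in the frame of scan_window between -0.02 and 0.02 m and y of tray_right_ticket in the frame of scan_window between -0.02 and 0.02 m and z of tray_right_ticket in the frame of scan_window between -0.15 and -0.04 m and angle between scanner's own z axis and vertical below 0.3 rad and linear speed of scanner below 0.03 m/s and angular speed of scanner below 0.3 rad/s))), for 0.6 s.
2. the scanner is back on the bench, upright, within 80 mm of where it was, and let go (distance of scanner from where it was at the start of the episode below 0.08 m and angle between scanner's own z axis and vertical below 0.1 rad and linear speed of scanner below 0.02 m/s and contact force between the fingers and scanner below 0.1 N), for 0.2 s.
3. the finished tray sits in the lamp station, lamp head still raised (((x of painted_disc in the frame of tray_left between 0.025 and 0.049 m and y of painted_disc in the frame of tray_left between 0.043 and 0.067 m and z of painted_disc in the frame of tray_left between 0.016 and 0.032 m and x of tray_left in the frame of lamp_bay between -0.015 and 0.015 m and y of tray_left in the frame of lamp_bay between -0.02 and 0.02 m and angle between the x axis of tray_left and the x axis of lamp_bay, either way round below 0.15 rad and angle between tray_left's own z axis and vertical below 0.06 rad and linear speed of tray_left below 0.02 m/s) or (x of painted_disc in the frame of tray_right between 0.025 and 0.049 m and y of painted_disc in the frame of tray_right between 0.043 and 0.067 m and z of painted_disc in the frame of tray_right between 0.016 and 0.032 m and x of tray_right in the frame of lamp_bay between -0.015 and 0.015 m and y of tray_right in the frame of lamp_bay between -0.02 and 0.02 m and angle between the x axis of tray_right and the x axis of lamp_bay, either way round below 0.15 rad and angle between tray_right's own z axis and vertical below 0.06 rad and linear speed of tray_right below 0.02 m/s)) and value of joint lamp above 0.4 rad), for 0.2 s.
4. the lamp head is fully down (value of joint lamp below 0.08 rad), for 0.2 s.
At the end, for the whole second after the job is handed in: The finished tray lies flat in the station, within 15 mm (x) and 20 mm (y) of the bay centre and 0.15 rad, painted disc in its well; lamp joint below 0.08 rad; blank disc in its well, within 20 mm of its start; scanner upright, at rest, released, within 80 mm of its start (all of step 2 and ((x of painted_disc in the frame of tray_left between 0.025 and 0.049 m and y of painted_disc in the frame of tray_left between 0.043 and 0.067 m and z of painted_disc in the frame of tray_left between 0.016 and 0.032 m and x of tray_left in the frame of lamp_bay between -0.015 and 0.015 m and y of tray_left in the frame of lamp_bay between -0.02 and 0.02 m and angle between the x axis of tray_left and the x axis of lamp_bay, either way round below 0.15 rad and angle between tray_left's own z axis and vertical below 0.06 rad and linear speed of tray_left below 0.02 m/s) or (x of painted_disc in the frame of tray_right between 0.025 and 0.049 m and y of painted_disc in the frame of tray_right between 0.043 and 0.067 m and z of painted_disc in the frame of tray_right between 0.016 and 0.032 m and x of tray_right in the frame of lamp_bay between -0.015 and 0.015 m and y of tray_right in the frame of lamp_bay between -0.02 and 0.02 m and angle between the x axis of tray_right and the x axis of lamp_bay, either way round below 0.15 rad and angle between tray_right's own z axis and vertical below 0.06 rad and linear speed of tray_right below 0.02 m/s)) and ((x of blank_disc in the frame of tray_left between 0.025 and 0.049 m and y of blank_disc in the frame of tray_left between 0.043 and 0.067 m and z of blank_disc in the frame of tray_left between 0.016 and 0.032 m) or (x of blank_disc in the frame of tray_right between 0.025 and 0.049 m and y of blank_disc in the frame of tray_right between 0.043 and 0.067 m and z of blank_disc in the frame of tray_right between 0.016 and 0.032 m)) and distance of blank_disc from where it was at the start of the episode below 0.02 m and value of joint lamp below 0.08 rad); the robot touches nothing.
It fails at once if the unfinished tray or its blank disc is moved more than 20 mm (distance of blank_disc from where it was at the start of the episode above 0.02 m or (x of blank_disc in the frame of tray_left between 0.025 and 0.049 m and y of blank_disc in the frame of tray_left between 0.043 and 0.067 m and z of blank_disc in the frame of tray_left between 0.016 and 0.032 m and distance of tray_left from where it was at the start of the episode above 0.02 m) or (x of blank_disc in the frame of tray_right between 0.025 and 0.049 m and y of blank_disc in the frame of tray_right between 0.043 and 0.067 m and z of blank_disc in the frame of tray_right between 0.016 and 0.032 m and distance of tray_right from where it was at the start of the episode above 0.02 m)).
It fails at once if the unfinished tray's ticket is scanned (window held still over it) ((x of blank_disc in the frame of tray_left between 0.025 and 0.049 m and y of blank_disc in the frame of tray_left between 0.043 and 0.067 m and z of blank_disc in the frame of tray_left between 0.016 and 0.032 m and x of tray_left_ticket in the frame of scan_window between -0.02 and 0.02 m and y of tray_left_ticket in the frame of scan_window between -0.02 and 0.02 m and z of tray_left_ticket in the frame of scan_window between -0.15 and -0.04 m and angle between scanner's own z axis and vertical below 0.3 rad and linear speed of scanner below 0.03 m/s and angular speed of scanner below 0.3 rad/s) or (x of blank_disc in the frame of tray_right between 0.025 and 0.049 m and y of blank_disc in the frame of tray_right between 0.043 and 0.067 m and z of blank_disc in the frame of tray_right between 0.016 and 0.032 m and x of tray_right_ticket in the frame of scan_window between -0.02 and 0.02 m and y of tray_right_ticket in the frame of scan_window between -0.02 and 0.02 m and z of tray_right_ticket in the frame of scan_window between -0.15 and -0.04 m and angle between scanner's own z axis and vertical below 0.3 rad and linear speed of scanner below 0.03 m/s and angular speed of scanner below 0.3 rad/s)).
It fails at once if a tray is lifted more than 15 mm or tipped ((height (world z) of tray_left above 0.015 m or angle between tray_left's own z axis and vertical above 0.25 rad) or (height (world z) of tray_right above 0.015 m or angle between tray_right's own z axis and vertical above 0.25 rad)).
It fails at once if a bystander is moved more than 30 mm (distance of any of bottle, paint_pot, brush from where it was at the start of the episode above 0.03 m).
It also fails if it takes over 72 s, if anything falls off the work surface, if the arm or the gripper's body presses on something with over 40 N, if the wrist force passes 120 N, or if a joint passes its speed limit or range.

### The arm

A 6-joint arm with a two-finger parallel gripper is mounted at the origin on the work surface. World frame = base frame: x ahead of the robot, y to its left, z up, the work surface at z = 0. Lengths are in m, angles in degrees, forces in N, time in s.
With the tool pointing down it reaches from about 0.4 to 0.825 m from the base axis. Payload 7 kg.
Tool frame: the origin (TCP) lies midway between the tips of the shut fingers; the grasp point (between the pads) lies r.hold_point_z behind it (r.hold_point_z is the distance from the TCP to the grasp point, in m); z points along the fingers, x is the direction in which the jaws open and shut, and the axes are right-handed (so a half turn about z gives the same grasp; the last joint's range is limited). The gripper opens to 88 mm and grips with 3 to 60 N. Pads are 19 mm wide; open, the fingers measure 130 mm over their backs; the gripper's body (78 mm by 193 mm) begins 47 mm behind the grasp point.
Start: joints at [79.933, 20.546, 0.682, 0, -70.136, -16.507], TCP at [0.302, 0.604, 0.227] pointing down, gripper open.
Joint ranges: [-176.03, 176.03], [-82.01, 121.73], [-58.28, 71.71], [-173.87, 95.51], [-174.79, -0.11], [-173.66, 173.66]. Speed limits (degrees/s): [136.94, 136.94, 172.46, 180, 180, 180].

### API

Orientations are given as [roll, pitch, yaw] about the fixed x, y, z axes, in that order (R = Rz(yaw) Ry(pitch) Rx(roll)).
In Python, from plant import get_state, viewer, close_job, r gives the robot as it stands.
- The arm moves only by the tool apply_moves, never from a script. Its argument "plan" is a list of rows, each a list of 3 entries, a list of its own where there are three numbers: the closure in counts, from 0 (fully open) to 255 (shut), then the shift along the tool's x, y, z in units of 50 mm (1.0 is 50 mm), then the turn about the tool's z in units of 6 degrees (1.0 is 6 degrees). A call has 1 to 12 rows; each row shifts and turns the commanded pose from where the row before left it, along the tool's axes as they then stand; what a row does not reach is not made up. A row lasts 1/8 s, in which the tool goes at most 62.5 mm and 10.7 degrees, less where a joint would pass 70% of its speed; a pose out of reach is approached as far as the arm can. A call is refused whole if a number of a shift passes 1 or a number of a turn 1, either way. A call with a gripper value outside its range is refused whole. The fingers move at their own pace and stop on an object; "squeeze" is the grip in N (left out, the last holds). Time passes only in rows, so rows that do not move let the fingers close. It gives the time, the measured TCP pose, the force and the opening at its end, in the units of the state.
- get_state(): the state, without advancing time (a new reading comes with each control period).
- viewer.capture(name): name is "scene" or "top"; returns a dict with "frame" (384x512x3 uint8, blue, green, red), "K" (3x3 intrinsics, pixels), "R" (3x3) and "t" (3): a world point X has camera coordinates R X + t. Camera axes: x right, y down, z forward; pixel columns grow to the right and rows downward; lengths in m; the calibration is good to about 2 mm. A picture is of the moment at which its call begins. There is no depth.
- close_job(): hands the job in, once; it reports no verdict.
The state is a dict: "time_s": time; "joints": joint angles; "qd": joint speeds; "joint_torque": joint torques, N m; "tcp_pos": TCP position; "eef_rot": TCP orientation; "contact_force": force on the tool from outside, world axes, zero at the start; "moment": the same for the moment, N m; "gripper_width": finger opening in m.
Only numpy, scipy, OpenCV 4.12 (cv2) and the standard library are available. Lean on these libraries where they do the work, as an engineer would, in place of code of your own. Each camera call takes 0.05 s, during which the arm holds its last target.

## Working session

There is one attempt and no reset: what is moved stays moved. The work goes in short steps, Python scripts to look and compute and a tool call to move; the robot and the scene stay as the last step left them, time stands still between calls to the robot, and variables do not carry over. Pictures are saved under pics/ and viewed, and the job is handed in when it is done.

Besides the shell and the picture viewer there is one more tool, called after "Call:" as name(argument=value, ...) on one line, values as JSON. apply_moves: Moves the arm, as the interface text tells. Its arguments: {"type":"object","properties":{"plan":{"type":"array","items":{"type":"array"}},"squeeze":{"type":"number"}},"required":["plan"]}

```bash
ls; mkdir -p pics; python3 - <<'E'
from plant import get_state, viewer, r
import cv2
print(get_state()); print(r.hold_point_z)
for n in("scene","top"):
    c=viewer.capture(n); cv2.imwrite(f"pics/{n}0.png",c["frame"]); print(n,c["K"],c["R"],c["t"])
E
```

```text
pics
{'time_s': 0.0, 'joints': array([ 7.99326874e+01,  2.05899412e+01,  6.32945734e-01, -2.06731891e-02,
       -7.01361052e+01, -1.65080400e+01]), 'qd': array([0.0076333 , 0.0128376 , 0.04641679, 0.03805342, 0.13061343,
       0.06333962]), 'joint_torque': array([-1.54633934e-03, -5.82724714e+01,  2.93052953e+01,  6.99731693e+00,
        6.71006273e-03, -1.73979934e-04]), 'tcp_pos': array([0.30176548, 0.60322932, 0.22563153]), 'eef_rot': array([-1.79992176e+02, -9.47857096e-02, -1.16582399e+02]), 'contact_force': array([-0.35190144,  0.39823791,  0.00140425]), 'moment': array([0.0677768 , 0.00612198, 0.03150508]), 'gripper_width': 0.08794590978621243}
0.0188
scene [[482.14187331   0.         253.5553448 ]
 [  0.         482.14187331 189.37488779]
 [  0.           0.           1.        ]] [[ 0.58640297  0.80990624  0.01354413]
 [ 0.62660325 -0.44296158 -0.64121245]
 [-0.51332243  0.38449568 -0.76724387]] [-0.352217   -0.22880701  1.71445855]
top [[384.51405581   0.         251.0534158 ]
 [  0.         384.51405581 188.97992176]
 [  0.           0.           1.        ]] [[ 0.02337121 -0.99943957 -0.0239653 ]
 [-0.98613302 -0.01910707 -0.16485324]
 [ 0.16430294  0.02748579 -0.98602691]] [0.08139093 0.55188852 1.00285584]
```

View pics/scene0.png

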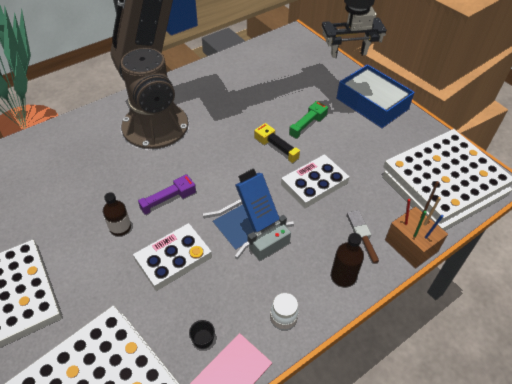

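View pics/top0.png

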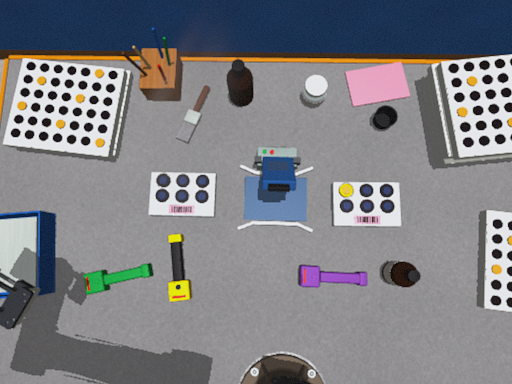

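The left tray (scene ≈(315,180), top ≈(182,195)) is all dark, so it is the finished one. The right tray has the yellow disc at top (346,190). The yellow scanner is at top (178,268), head toward the robot. The green and purple look-alikes are at (115,277) and (335,277).

```bash
cat > h.py <<'E'
import numpy as np, cv2
from plant import get_state, viewer, r
def cap(n,save=None):
    c=viewer.capture(n)
    if save: cv2.imwrite(f"pics/{save}.png",c["frame"])
    return c
def plane(c,uv,z):
    uv=np.atleast_2d(uv).astype(float); K,R,t=map(np.asarray,(c["K"],c["R"],c["t"]))
    d=(R.T@np.linalg.inv(K)@np.c_[uv,np.ones(len(uv))].T).T; o=-R.T@t
    return o+d*((z-o[2])/d[:,2])[:,None]
def ray(c,uv):
    K,R,t=map(np.asarray,(c["K"],c["R"],c["t"]))
    d=R.T@np.linalg.inv(K)@np.array([uv[0],uv[1],1.]); return -R.T@t, d/np.linalg.norm(d)
def two(c1,p1,c2,p2):
    o1,d1=ray(c1,p1);o2,d2=ray(c2,p2)
    s=np.linalg.lstsq(np.c_[d1,-d2],o2-o1,rcond=None)[0]
    a,b=o1+s[0]*d1,o2+s[1]*d2
    return (a+b)/2,np.linalg.norm(a-b)
def proj(c,X):
    K,R,t=map(np.asarray,(c["K"],c["R"],c["t"])); p=K@(R@np.asarray(X,float)+t); return p[:2]/p[2]
def blobs(c,lo,hi,amin=15,roi=None):
    m=cv2.inRange(cv2.cvtColor(c["frame"],cv2.COLOR_BGR2HSV),np.array(lo),np.array(hi))
    if roi: k=np.zeros_like(m);k[roi[1]:roi[3],roi[0]:roi[2]]=255;m&=k
    n,l,s,ce=cv2.connectedComponentsWithStats(m)
    return [(int(s[i,4]),ce[i].round(1),s[i,:4]) for i in range(1,n) if s[i,4]>=amin],m
def rect(m):
    p=np.argwhere(m>0)[:,::-1].astype(np.float32); return cv2.minAreaRect(p)
E
python3 - <<'E'
from h import *
a=cap("top"); b=cap("scene")
big=cv2.resize(a["frame"][130:330,130:430],None,fx=2.6,fy=2.6,interpolation=cv2.INTER_CUBIC); cv2.imwrite("pics/topz.png",big)
big=cv2.resize(b["frame"][100:300,120:380],None,fx=3,fy=3,interpolation=cv2.INTER_CUBIC); cv2.imwrite("pics/scz.png",big)
for nm,c in(("top",a),("scene",b)):
    print(nm,"yellow",blobs(c,(20,150,120),(35,255,255))[0])
    print(nm,"pink",blobs(c,(150,40,120),(179,255,255))[0])
    print(nm,"blue",blobs(c,(100,100,40),(125,255,255),100)[0])
    for roi in ([(145,165,220,225),(330,175,405,232)] if nm=="top" else [(278,150,352,208),(130,220,215,290)]):
        m=cv2.inRange(c["frame"],np.array([170]*3),np.array([255]*3)); k=np.zeros_like(m); k[roi[1]:roi[3],roi[0]:roi[2]]=255;m&=k
        n,l,s,ce=cv2.connectedComponentsWithStats(m); i=1+np.argmax(s[1:,4]); 
        rr=rect((l==i)); bp=cv2.boxPoints(rr); print("tray",rr); print(plane(c,bp,.032).round(4), plane(c,[rr[0]],.032).round(4))
E
```

```text
top yellow [(46, array([98.6, 72.9]), array([95, 70,  8,  7], dtype=int32)), (45, array([41., 80.]), array([37, 77,  8,  7], dtype=int32)), (61, array([471.9,  80.5]), array([468,  77,   9,   8], dtype=int32)), (46, array([79.5, 97.9]), array([76, 95,  8,  7], dtype=int32)), (45, array([ 21.3, 105.1]), array([ 18, 102,   8,   7], dtype=int32)), (62, array([462.1, 111.6]), array([458, 108,   9,   8], dtype=int32)), (24, array([509.9, 121.5]), array([508, 118,   4,   8], dtype=int32)), (49, array([ 59.8, 123.5]), array([ 56, 120,   8,   8], dtype=int32)), (48, array([ 99.2, 142. ]), array([ 96, 139,   8,   7], dtype=int32)), (142, array([345.7, 189.9]), array([339, 184,  14,  13], dtype=int32)), (104, array([174.6, 237.9]), array([168, 234,  14,   9], dtype=int32)), (20, array([510.2, 240.2]), array([509, 237,   3,   8], dtype=int32)), (63, array([496.4, 268.9]), array([492, 265,   9,   9], dtype=int32)), (373, array([178.7, 290. ]), array([168, 280,  22,  22], dtype=int32))]
top pink [(2127, array([376.8,  83.8]), array([345,  62,  65,  45], dtype=int32)), (172, array([180.4, 208.8]),
[... 1346 characters left out ...]
2))]
scene blue [(813, array([181.6,  15.8]), array([167,   0,  30,  35], dtype=int32)), (1614, array([372.8, 100.2]), array([337,  65,  77,  63], dtype=int32)), (2328, array([248.2, 211.4]), array([214, 173,  65,  75], dtype=int32))]
tray ((315.4384765625, 176.89230346679688), (33.73744583129883, 59.1645622253418), 60.2551155090332)
[[0.4755 0.1985 0.032 ]
 [0.4716 0.4192 0.032 ]
 [0.5998 0.375  0.032 ]
 [0.5969 0.1674 0.032 ]] [[0.5376 0.2867 0.032 ]]
tray ((171.5735321044922, 252.45587158203125), (38.41568374633789, 68.77093505859375), 59.03623962402344)
[[ 0.4603 -0.3132  0.032 ]
 [ 0.4502 -0.1174  0.032 ]
 [ 0.5795 -0.1317  0.032 ]
 [ 0.5821 -0.3173  0.032 ]] [[ 0.5197 -0.2227  0.032 ]]
```

View pics/topz.png

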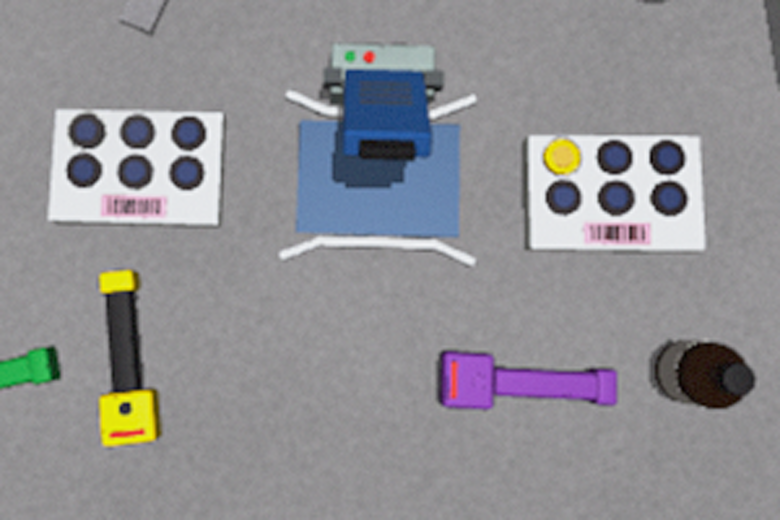

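View pics/scz.png

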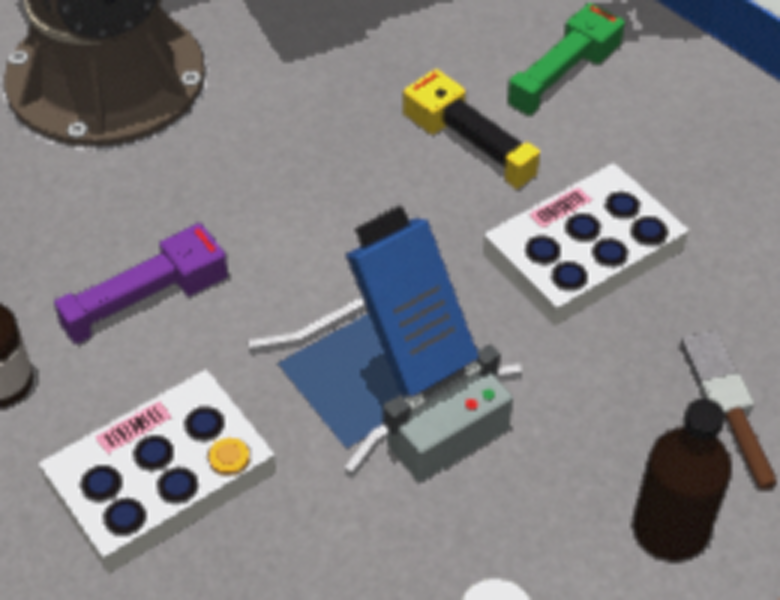

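```bash
python3 - <<'E'
from h import *
a=cap("top"); b=cap("scene")
# scanner head/tail top centers
for nm,c,rois in(("top",a,[(160,275,200,306),(160,228,190,247)]),("scene",b,[(250,118,280,147),(285,143,303,165)])):
    for roi in rois:
        bl,m=blobs(c,(18,120,60),(36,255,255),15,roi); rr=rect(m)
        print(nm,"yellow rect",rr, plane(c,[rr[0]],.042).round(4), plane(c,cv2.boxPoints(rr),.042).round(3).tolist())
# tray tickets
for nm,c,p in (("top",a,(180.4,208.8)),("scene",b,(306.3,168.8))): print("ticket",plane(c,[p],.033).round(4))
# floor patch from zoom
z=lambda u,v:(130+(u+.5)/2.6-.5,130+(v+.5)/2.6-.5)
pt=[z(300,121),z(297,234),z(459,237),z(460,124)]
P=plane(a,pt,0.001); print("patch",P.round(4),P.mean(0).round(4))
# fences inner edges near: ends
print("near fence top line",plane(a,[z(280,253),z(322,241),z(433,243),z(474,262)],.014).round(4))
print("far fence",plane(a,[z(288,95),z(334,113),z(430,116),z(475,100)],.014).round(4))
# red window line? hinge block front
print("block top",plane(a,[z(333,45),z(435,48)],.058).round(4))
# tab (black) two-view
pa=z(386,150); pb=(120+383/3,100+226/3)
print("tab",two(a,pa,b,pb))
print("green tail", plane(a,[z(57,352),z(57,378)],.0).round(3))
E
```

```text
top yellow rect ((179.46534729003906, 290.1534729003906), (20.298757553100586, 22.78635025024414), 84.2894058227539) [[0.2766 0.2759 0.042 ]] [[0.299, 0.31, 0.042], [0.306, 0.25, 0.042], [0.255, 0.242, 0.042], [0.247, 0.302, 0.042]]
top yellow rect ((175.5, 238.0), (8.0, 15.0), 90.0) [[0.4128 0.294  0.042 ]] [[0.423, 0.315, 0.042], [0.424, 0.274, 0.042], [0.403, 0.273, 0.042], [0.402, 0.314, 0.042]]
scene yellow rect ((263.3599853515625, 132.51998901367188), (17.600000381469727, 18.80000114440918), 36.869895935058594) [[0.2885 0.2664 0.042 ]] [[0.273, 0.225, 0.042], [0.234, 0.301, 0.042], [0.304, 0.308, 0.042], [0.34, 0.234, 0.042]]
scene yellow rect ((293.5, 155.0), (14.0, 11.0), 90.0) [[0.4299 0.2836 0.042 ]] [[0.394, 0.289, 0.042], [0.415, 0.319, 0.042], [0.464, 0.278, 0.042], [0.444, 0.249, 0.042]]
ticket [[0.4932 0.2869 0.033 ]]
ticket [[0.4949 0.2846 0.033 ]]
patch [[ 0.5944  0.1125  0.001 ]
 [ 0.4697  0.1125  0.001 ]
 [ 0.4701 -0.0623  0.001 ]
 [ 0.5943 -0.0634  0.001 ]] [0.5321 0.0248 0.001 ]
near fence top line [[ 0.4479  0.1295  0.014 ]
 [ 0.4616  0.085   0.014 ]
 [ 0.4621 -0.0332  0.014 ]
 [ 0.4429 -0.0766  0.014 ]]
far fence [[ 0.6205  0.1258  0.014 ]
 [ 0.6013  0.075   0.014 ]
 [ 0.5999 -0.0294  0.014 ]
 [ 0.6186 -0.0782  0.014 ]]
block top [[ 0.6655  0.0771  0.058 ]
 [ 0.664  -0.0304  0.058 ]]
tab (array([0.52985275, 0.02698093, 0.20115619]), np.float64(0.002153731100024295))
green tail [[0.338 0.366 0.   ]
 [0.311 0.364 0.   ]]
```

Bay centre is at ≈(0.532, 0.025) with yaw≈0. Its patch measures 124x175 mm, which is plausible. The left tray is at ≈(0.537, 0.287). The scanner grip point is at ≈(0.345, 0.285) with its axis at about 7.5° to world x, and the head and tail estimates agree within 2 mm. I'll turn the jaws to yaw −82.5° first, then approach with partly open jaws because the green scanner is nearby.

Call:
apply_moves(plan=[[110,[0,0,0],-1],[110,[0,0,0],-1],[110,[0,0,0],-1],[110,[0,0,0],-1],[110,[0,0,0],-1],[110,[0,0,0],-0.68],[110,[0.5,0,0],0],[110,[0.9,0,0],0],[110,[0.9,0,0],0],[110,[0.9,0,0],0],[110,[0.9,0,0],0],[110,[0.9,0,0],0]], squeeze=30)

```text
time_s: 1.8
tcp_pos: [0.3347, 0.3543, 0.2267]
eef_rot: [-180.0, 0.0, -82.5]
contact_force: [0.5, -0.5, -0.4]
gripper_width: 0.0498
```

Call:
apply_moves(plan=[[110,[0.9,0,0.2],0],[110,[0.52,0,0.7],0],[110,[0,0,0.8],0],[110,[0,0,0.8],0],[110,[0,0,0],0],[110,[0,0,0],0]])

```text
time_s: 2.55
tcp_pos: [0.3445, 0.2862, 0.1028]
eef_rot: [-179.9, 0.0, -82.5]
contact_force: [0.8, 0.4, -0.5]
gripper_width: 0.0494
```

```bash
python3 - <<'E'
from h import *
a=cap("top"); b=cap("scene")
ia=cv2.resize(a["frame"][190:340,100:260],None,fx=2.5,fy=2.5,interpolation=cv2.INTER_CUBIC)
ib=cv2.resize(b["frame"][80:230,220:380],None,fx=2.5,fy=2.5,interpolation=cv2.INTER_CUBIC)
cv2.imwrite("pics/pre.png",np.hstack([ia,ib]))
g=np.array(get_state()["tcp_pos"]); print(g,get_state()["eef_rot"],get_state()["gripper_width"])
# bin of handle: tail/head again
for roi in [(160,275,200,306),(160,228,190,247)]:
    bl,m=blobs(a,(18,120,60),(36,255,255),15,roi); rr=rect(m); print(rr,plane(a,[rr[0]],.042).round(4))
E
```

```text
[0.34450856 0.28662386 0.10321219] [-1.79898029e+02  1.26186707e-01 -8.24654402e+01] 0.04981712511703598
((179.56930541992188, 289.1930847167969), (22.1893310546875, 23.18436622619629), 84.2894058227539) [[0.2791 0.2757 0.042 ]]
((175.5, 238.0), (15.0, 8.0), 0.0) [[0.4128 0.294  0.042 ]]
```

View pics/pre.png

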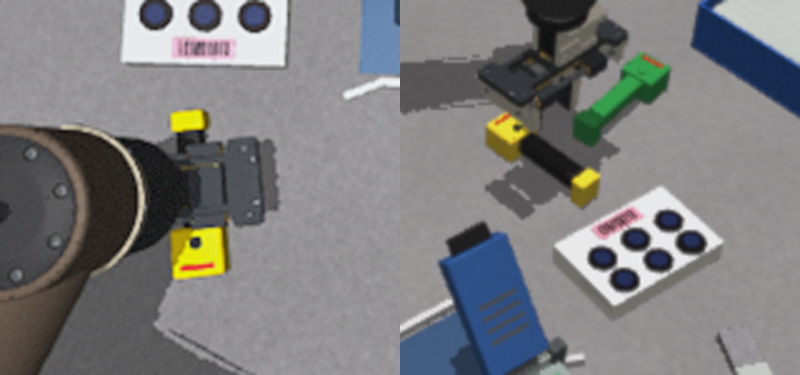

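The jaws straddle the handle between the tail (left crop, 188,121) and the head (198,252), and they are clear of the green scanner. I'll descend 93 mm and grip.

Call:
apply_moves(plan=[[110,[0.03,0,0.6],0],[110,[0,0,0.6],0],[110,[0,0,0.5],0],[110,[0,0,0.16],0],[110,[0,0,0],0],[110,[0,0,0],0],[220,[0,0,0],0],[220,[0,0,0],0],[220,[0,0,0],0],[220,[0,0,0],0],[220,[0,0,0],0],[220,[0,0,0],0]], squeeze=35)

```text
time_s: 4.15
tcp_pos: [0.3445, 0.2848, 0.0091]
eef_rot: [-179.9, 0.1, -82.5]
contact_force: [-0.5, 1.4, 6.4]
gripper_width: 0.028
```

Gripped at 28.0 mm, the handle width. I'll lift 113 mm, then shift 216 mm so the window comes over the ticket.

Call:
apply_moves(plan=[[220,[0,0,-0.2],0],[220,[0,0,-0.4],0],[220,[0,0,-0.6],0],[220,[0,0,-0.6],0],[220,[0,0,-0.46],0],[220,[0,-0.3,0],0],[220,[0.06,-0.6,0],0],[220,[0.1,-0.8,0],0],[220,[0.1,-0.8,0],0],[220,[0.1,-0.8,0],0],[220,[0,-0.6,0],0],[220,[0,-0.41,0],0]])

```text
time_s: 5.65
tcp_pos: [0.5613, 0.293, 0.1193]
eef_rot: [179.8, -0.1, -82.6]
contact_force: [-0.2, 0.3, -2.7]
gripper_width: 0.0276
```

```bash
python3 - <<'E'
from h import *
a=cap("top"); b=cap("scene")
ia=cv2.resize(a["frame"][130:280,100:260],None,fx=2.5,fy=2.5,interpolation=cv2.INTER_CUBIC)
ib=cv2.resize(b["frame"][80:230,220:380],None,fx=2.5,fy=2.5,interpolation=cv2.INTER_CUBIC)
cv2.imwrite("pics/scan.png",np.hstack([ia,ib]))
g=get_state(); print(g["tcp_pos"],g["eef_rot"],g["gripper_width"],g["contact_force"],g["moment"])
bl,m=blobs(a,(18,120,60),(36,255,255),100,(140,170,230,270)); print(bl)
for x in bl: print(plane(a,[x[1]],.155))
E
```

```text
[0.56176815 0.29323283 0.11912061] [ 1.79866633e+02 -1.11420480e-01 -8.25865085e+01] 0.028137869538391338 [-0.17500141 -0.98900067 -2.93891022] [-0.07911802  0.07967671 -0.02909611]
[(495, array([172.8, 203.8]), array([160, 192,  26,  24], dtype=int32))]
[[0.49162545 0.28032018 0.155     ]]
```

View pics/scan.png

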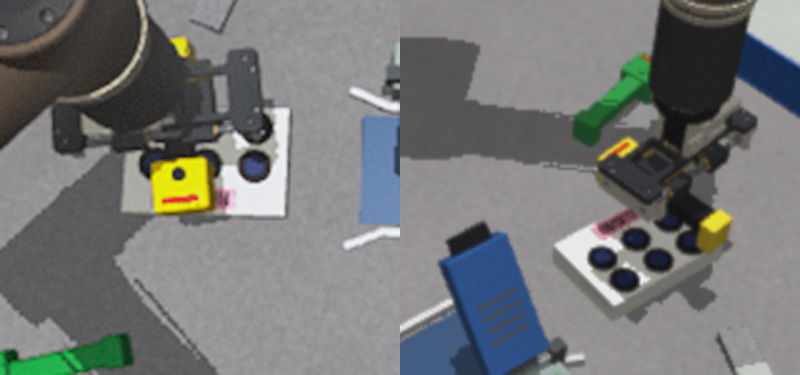

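The scanner is level, with the head at (182,185) in the left crop. The window measures (0.4916, 0.280) against the ticket at (0.494, 0.286). I'll make a small correction and hold still.

Call:
apply_moves(plan=[[220,[-0.09,-0.05,0],0],[220,[0,0,0],0],[220,[0,0,0],0],[220,[0,0,0],0],[220,[0,0,0],0],[220,[0,0,0],0],[220,[0,0,0],0],[220,[0,0,0],0],[220,[0,0,0],0],[220,[0,0,0],0],[220,[0,0,0],0],[220,[0,0,0],0]])

```text
time_s: 7.25
tcp_pos: [0.562, 0.299, 0.1216]
eef_rot: [-180.0, 0.0, -82.5]
contact_force: [-0.8, 0.5, -3.1]
gripper_width: 0.028
```

```bash
python3 - <<'E'
from h import *
a=cap("top"); b=cap("scene","scan2")
g=get_state(); print(g["tcp_pos"],g["eef_rot"],g["gripper_width"])
bl,m=blobs(a,(18,120,60),(36,255,255),100,(140,170,230,270)); 
for x in bl: print(x,plane(a,[x[1]],.153))
d=np.array([.3445,.2848,0])-g["tcp_pos"]; y=np.deg2rad(g["eef_rot"][2])
print((d@[np.cos(y),np.sin(y),0])/.05,(d@[np.sin(y),-np.cos(y),0])/.05)
E
```

```text
[0.56199216 0.29901294 0.12155094] [ 1.79999564e+02 -8.57939007e-04 -8.24933327e+01] 0.027779797885973557
(496, array([170.2, 203.2]), array([157, 192,  27,  24], dtype=int32)) [[0.49321933 0.28726507 0.153     ]]
-0.28644773393349837 4.349699622895998
```

The window held at (0.4932, 0.2873), within 2 mm of the ticket, for over 1.4 s. Now I'll return the scanner.

Call:
apply_moves(plan=[[220,[0,0.3,0],0],[220,[-0.09,0.7,0],0],[220,[-0.1,0.8,0],0],[220,[-0.1,0.8,0],0],[220,[0,0.8,0],0],[220,[0,0.6,0],0],[220,[0,0.35,0],0],[220,[0,0,0.4],0],[220,[0,0,0.6],0],[220,[0,0,0.6],0],[220,[0,0,0.3],0],[220,[0,0,0],0]])

```text
time_s: 8.85
tcp_pos: [0.3441, 0.2843, 0.0257]
eef_rot: [179.9, -0.1, -82.5]
contact_force: [-0.3, 0.2, -2.2]
gripper_width: 0.0274
```

Call:
apply_moves(plan=[[220,[0,0,0.16],0],[220,[0,0,0.1],0],[220,[0,0,0.06],0],[220,[0,0,0.02],0],[220,[0,0,0],0]])

```text
time_s: 9.48
tcp_pos: [0.3445, 0.285, 0.0097]
eef_rot: [-180.0, 0.0, -82.5]
contact_force: [-0.4, -0.6, -2.5]
gripper_width: 0.0279
```

Call:
apply_moves(plan=[[220,[0,0,0.02],0],[220,[0,0,0],0],[220,[0,0,0],0]])

```text
time_s: 9.85
tcp_pos: [0.3446, 0.2852, 0.0091]
eef_rot: [-180.0, 0.0, -82.5]
contact_force: [-2.5, -1.7, 6.2]
gripper_width: 0.0277
```

On the bench (contact force now +6 N). I'll release to the same partial opening, wait, then rise straight up.

Call:
apply_moves(plan=[[110,[0,0,0],0],[110,[0,0,0],0],[110,[0,0,0],0],[110,[0,0,0],0],[110,[0,0,0],0],[110,[0,0,0],0],[110,[0,0,-0.3],0],[110,[0,0,-0.6],0],[110,[0,0,-0.8],0],[110,[0,0,-0.8],0],[110,[0,0,-0.5],0],[110,[0,0,0],0]])

```text
time_s: 11.35
tcp_pos: [0.3451, 0.286, 0.1605]
eef_rot: [-179.9, 0.2, -82.5]
contact_force: [-0.2, 0.2, -0.4]
gripper_width: 0.05
```

```bash
python3 - <<'E'
from h import *
a=cap("top"); b=cap("scene")
ia=cv2.resize(a["frame"][130:330,100:420],None,fx=2.4,fy=2.4,interpolation=cv2.INTER_CUBIC)
cv2.imwrite("pics/rel.png",ia)
ib=cv2.resize(b["frame"][80:280,120:380],None,fx=2.5,fy=2.5,interpolation=cv2.INTER_CUBIC); cv2.imwrite("pics/rels.png",ib)
g=get_state(); print(g["tcp_pos"],g["eef_rot"],g["gripper_width"],g["joints"])
for roi in [(160,275,200,306),(160,228,190,247)]:
    bl,m=blobs(a,(18,120,60),(36,255,255),15,roi); rr=rect(m); print(rr,plane(a,[rr[0]],.042).round(4))
for roi in [(145,165,220,225),(330,175,405,232)]:
        m=cv2.inRange(a["frame"],np.array([170]*3),np.array([255]*3)); k=np.zeros_like(m); k[roi[1]:roi[3],roi[0]:roi[2]]=255;m&=k
        n,l,s,ce=cv2.connectedComponentsWithStats(m); i=1+np.argmax(s[1:,4]); 
        rr=rect((l==i)); print("tray",rr, plane(a,[rr[0]],.032).round(4))
E
```

```text
[0.34422529 0.284759   0.15834274] [ 1.79989837e+02  1.94687501e-02 -8.25077100e+01] 0.049948639282145255 [ 6.50063491e+01  2.10550693e+00 -3.25386555e+01 -2.31334952e-02
 -5.53448760e+01  3.24990953e+01]
((179.9268341064453, 289.3414611816406), (21.42371940612793, 23.41148567199707), 83.6598129272461) [[0.2787 0.2748 0.042 ]]
((176.5, 238.0), (8.0, 15.0), 90.0) [[0.4129 0.2913 0.042 ]]
tray ((181.55091857910156, 193.46377563476562), (66.30428314208984, 43.53639602661133), 1.432096242904663) [[0.5361 0.2862 0.032 ]]
tray ((367.0, 204.0), (44.0, 68.0), 90.0) [[ 0.517  -0.2241  0.032 ]]
```

View pics/rels.png

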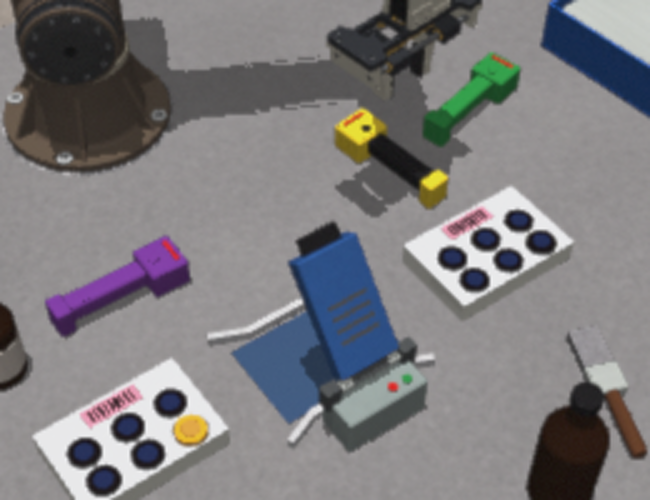

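The scanner is back upright and released, and both trays are unmoved. Next I'll turn the tool to yaw 180° with the jaws fully open, so the two fingertips give two pushing contacts on the tray's +y side.

Call:
apply_moves(plan=[[0,[0,0,0],1],[0,[0,0,0],1],[0,[0,0,0],1],[0,[0,0,0],1],[0,[0,0,0],1],[0,[0,0,0],1],[0,[0,0,0],1],[0,[0,0,0],1],[0,[0,0,0],1],[0,[0,0,0],1],[0,[0,0,0],1],[0,[0,0,0],1]])

```text
time_s: 12.95
tcp_pos: [0.344, 0.2843, 0.1572]
eef_rot: [-179.9, -0.1, -154.7]
contact_force: [0.2, -0.1, -0.1]
gripper_width: 0.0877
```

Call:
apply_moves(plan=[[0,[0,0,0],1],[0,[0,0,0],1],[0,[0,0,0],1],[0,[0,0,0],1],[0,[0,0,0],0.25],[0,[0,0,0],0]])

```text
time_s: 13.7
tcp_pos: [0.3443, 0.2847, 0.1579]
eef_rot: [-179.9, -0.0, -179.9]
contact_force: [0.1, 0.2, 1.0]
gripper_width: 0.0874
```

Call:
apply_moves(plan=[[0,[-0.4,0.3,0],0],[0,[-0.75,0.5,0],0],[0,[-0.75,0.5,0],0],[0,[-0.75,0.5,0],0],[0,[-0.7,0.5,0],0],[0,[-0.35,0.3,0],0],[0,[0,0,0.6],0],[0,[0,0,0.6],0],[0,[0,0,0.4],0],[0,[0,0,0],0]])

```text
time_s: 14.95
tcp_pos: [0.5286, 0.4139, 0.0763]
eef_rot: [-179.8, -0.2, -179.9]
contact_force: [-1.0, -0.3, 0.5]
gripper_width: 0.0875
```

```bash
python3 - <<'E'
from h import *
a=cap("top"); b=cap("scene")
ia=cv2.resize(a["frame"][110:260,90:250],None,fx=2.5,fy=2.5,interpolation=cv2.INTER_CUBIC)
ib=cv2.resize(b["frame"][80:230,240:400],None,fx=2.5,fy=2.5,interpolation=cv2.INTER_CUBIC)
cv2.imwrite("pics/pp.png",np.hstack([ia,ib]))
g=get_state(); print(g["tcp_pos"],g["eef_rot"],g["gripper_width"],g["joints"])
E
```

```text
[0.52969761 0.41521059 0.07889308] [-1.79987766e+02  1.58512256e-02 -1.79927034e+02] 0.0877913784708753 [ 5.46607799e+01  2.70693736e+01 -9.71889924e+00  2.49831895e-02
 -5.32125158e+01 -5.46027771e+01]
```

View pics/pp.png

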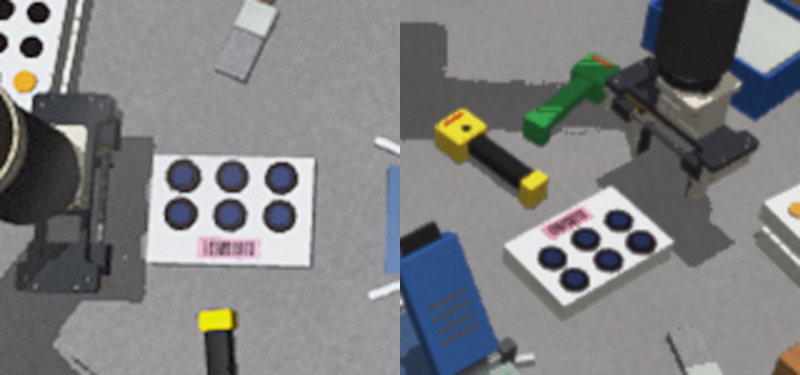

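```bash
python3 - <<'E'
from h import *
a=cap("top")
print(plane(a,[(120,158),(60,153),(4,148)],.0).round(3),plane(a,[(120,158),(60,153)],.05).round(3))
print(plane(a,[(187,137)],.0).round(3))
E
```

```text
[[0.642 0.479 0.   ]
 [0.654 0.658 0.   ]
 [0.666 0.827 0.   ]] [[0.63  0.46  0.05 ]
 [0.641 0.63  0.05 ]]
[[0.709 0.286 0.   ]]
```

Call:
apply_moves(plan=[[0,[0.06,-0.2,0],0],[0,[0,0,0.4],0],[0,[0,0,0.5],0],[0,[0,0,0.4],0],[0,[0,0,0.02],0],[0,[0,0,0],0],[0,[0,-0.1,0],0],[0,[0,-0.1,0],0],[0,[0,-0.1,0],0],[0,[0,-0.1,0],0],[0,[0,-0.1,0],0],[0,[0,-0.1,0],0]])

```text
time_s: 16.6
tcp_pos: [0.5267, 0.3751, 0.0128]
eef_rot: [180.0, 0.0, -180.0]
contact_force: [-0.0, 2.0, 1.2]
gripper_width: 0.0874
```

Call:
apply_moves(plan=[[0,[0,-0.15,0],0],[0,[0.01,-0.2,0],0],[0,[0.01,-0.25,0],0],[0,[0.01,-0.25,0],0],[0,[0.01,-0.25,0],0],[0,[0.01,-0.25,0],0],[0,[0.01,-0.25,0],0],[0,[0.01,-0.2,0],0],[0,[0,-0.1,0],0],[0,[0,0,0],0]])

```text
time_s: 17.85
tcp_pos: [0.5223, 0.2788, 0.0121]
eef_rot: [-179.9, -0.1, 180.0]
contact_force: [0.0, 0.8, 0.1]
gripper_width: 0.0877
```

```bash
cat > tr.py <<'E'
from h import *
def tray(a,roi):
    f=a["frame"]; hsv=cv2.cvtColor(f,cv2.COLOR_BGR2HSV)
    m=cv2.inRange(f,np.array([170]*3),np.array([255]*3)); k=np.zeros_like(m); k[roi[1]:roi[3],roi[0]:roi[2]]=255;m&=k
    n,l,s,ce=cv2.connectedComponentsWithStats(m); i=1+np.argmax(s[1:,4]); rr=rect((l==i)); return rr
E
python3 - <<'E'
from tr import *
a=cap("top"); b=cap("scene")
ia=cv2.resize(a["frame"][120:270,120:320],None,fx=2,fy=2,interpolation=cv2.INTER_CUBIC)
ib=cv2.resize(b["frame"][90:240,200:400],None,fx=2,fy=2,interpolation=cv2.INTER_CUBIC)
cv2.imwrite("pics/push1.png",np.hstack([ia,ib]))
g=get_state(); print(g["tcp_pos"],g["eef_rot"],g["contact_force"])
bl,m=blobs(a,(150,40,120),(179,255,255),60,(150,180,320,240)); print([ (x,plane(a,[x[1]],.033).round(4)) for x in bl])
bl,m=blobs(b,(150,40,120),(179,255,255),60,(200,150,340,240)); print([ (x,plane(b,[x[1]],.033).round(4)) for x in bl])
E
```

```text
[0.52234541 0.27923875 0.01201152] [-1.79916836e+02 -8.22233753e-02  1.79983331e+02] [ 0.65299775  0.19828809 -0.64505904]
[((134, array([219.6, 211. ]), array([209, 208,  22,   7], dtype=int32)), array([[0.4894, 0.1785, 0.033 ]]))]
[((118, array([279.1, 182.8]), array([269, 176,  21,  14], dtype=int32)), array([[0.4913, 0.177 , 0.033 ]]))]
```

View pics/push1.png

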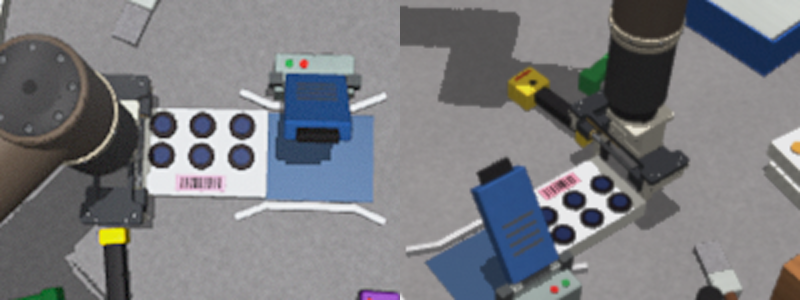

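The tray is moving squarely, now at ≈(0.533, 0.178), lined up with the channel. I'll push another 130 mm, then check.

Call:
apply_moves(plan=[[0,[0,-0.15,0],0],[0,[0,-0.25,0],0],[0,[0,-0.25,0],0],[0,[0,-0.25,0],0],[0,[0,-0.25,0],0],[0,[0,-0.25,0],0],[0,[0,-0.25,0],0],[0,[0,-0.25,0],0],[0,[0,-0.25,0],0],[0,[0,-0.25,0],0],[0,[0,-0.15,0],0],[0,[0,-0.05,0],0]])

```text
time_s: 19.45
tcp_pos: [0.523, 0.1495, 0.0126]
eef_rot: [180.0, 0.0, 180.0]
contact_force: [0.1, 2.3, -1.7]
gripper_width: 0.0876
```

```bash
cat > chk.py <<'E'
from tr import *
import sys
a=cap("top"); b=cap("scene")
ia=cv2.resize(a["frame"][120:270,150:350],None,fx=2,fy=2,interpolation=cv2.INTER_CUBIC)
ib=cv2.resize(b["frame"][130:280,170:370],None,fx=2,fy=2,interpolation=cv2.INTER_CUBIC)
cv2.imwrite(f"pics/{sys.argv[1]}.png",np.hstack([ia,ib]))
g=get_state(); print(g["tcp_pos"],g["eef_rot"],g["contact_force"],g["time_s"])
bl,m=blobs(a,(150,40,120),(179,255,255),60,(150,180,320,240)); print([ (x,plane(a,[x[1]],.033).round(4)) for x in bl])
bl,m=blobs(b,(150,40,120),(179,255,255),20,(200,150,340,240)); print([ (x,plane(b,[x[1]],.033).round(4)) for x in bl])
E
python3 chk.py push2
```

```text
[0.52290097 0.14965821 0.01255955] [-1.79985439e+02 -1.37505544e-02  1.79988509e+02] [ 0.68715851 -0.52652585 -0.31295795] 19.55
[]
[((43, array([239. , 204.9]), array([235, 201,   9,   8], dtype=int32)), array([[0.4909, 0.025 , 0.033 ]]))]
```

View pics/push2.png

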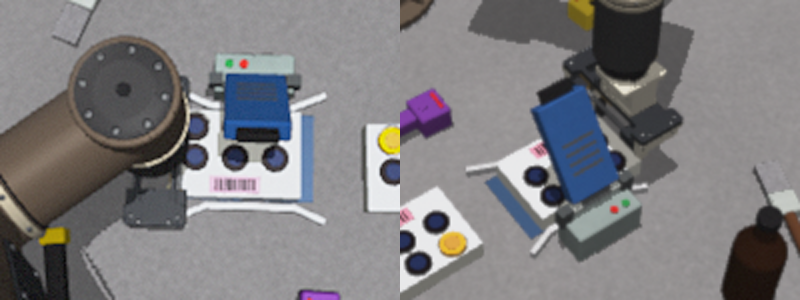

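The tray is inside the fences at y≈0.048. I'll push about 20 mm more, slowly.

Call:
apply_moves(plan=[[0,[0,-0.08,0],0],[0,[0,-0.1,0],0],[0,[0,-0.1,0],0],[0,[0,-0.08,0],0],[0,[0,-0.04,0],0],[0,[0,0,0],0],[0,[0,0,0],0]])

```text
time_s: 20.42
tcp_pos: [0.5228, 0.1298, 0.0125]
eef_rot: [-180.0, -0.0, -180.0]
contact_force: [0.0, 0.2, -0.6]
gripper_width: 0.0875
```

```bash
python3 chk.py push3
```

```text
[0.52285457 0.12989199 0.01250487] [-1.79985783e+02 -1.54506227e-02 -1.79992162e+02] [-0.07837815 -0.16815957  0.28071178] 20.525
[]
[((83, array([236.3, 206.6]), array([230, 201,  14,  12], dtype=int32)), array([[0.4916, 0.0147, 0.033 ]]))]
```

View pics/push3.png

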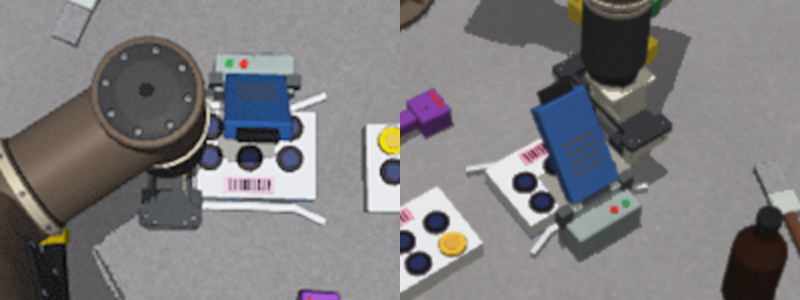

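Now I'll back off +y, then rise, and check the tray unobstructed.

Call:
apply_moves(plan=[[0,[0,0.2,0],0],[0,[0,0.5,0],0],[0,[0,0.5,0],0],[255,[0,0.3,-0.4],0],[255,[0,0.3,-0.8],0],[255,[0,0.3,-1],0],[255,[0,0.3,-1],0],[255,[0,0,-1],0],[255,[0,0,-1],0],[255,[0,0,-0.5],0],[255,[0,0,0],0],[255,[0,0,0],0]])

```text
time_s: 22.02
tcp_pos: [0.5224, 0.2505, 0.2968]
eef_rot: [-180.0, -0.1, -180.0]
contact_force: [0.4, 0.4, -0.1]
gripper_width: 0.0038
```

```bash
python3 chk.py push4; python3 - <<'E'
from tr import *
a=cap("top")
bl,m=blobs(a,(150,20,90),(179,255,255),30,(220,195,320,240)); print([(x,plane(a,[x[1]],.033).round(4)) for x in bl])
big=cv2.resize(a["frame"][150:240,220:330],None,fx=6,fy=6,interpolation=cv2.INTER_CUBIC); cv2.imwrite("pics/push4z.png",big)
E
```

```text
[0.52242913 0.25007632 0.29629304] [-1.79925308e+02 -9.64010700e-02 -1.79979097e+02] [ 0.4702819   0.46981734 -0.00784264] 22.125
[]
[((83, array([236.3, 206.6]), array([230, 201,  14,  12], dtype=int32)), array([[0.4916, 0.0147, 0.033 ]]))]
[((178, array([274.7, 212.2]), array([262, 209,  25,   8], dtype=int32)), array([[0.4892, 0.0274, 0.033 ]]))]
```

View pics/push4.png

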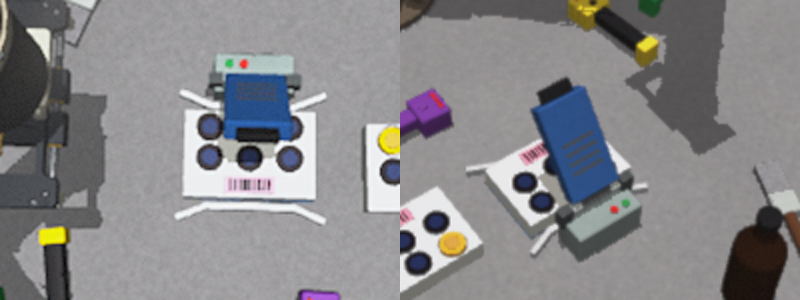

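View pics/push4z.png

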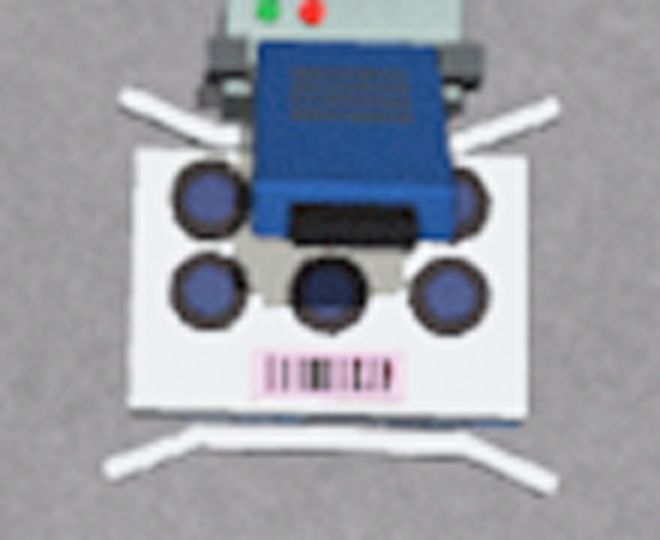

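The tray centre is at ≈(0.532, 0.028) against the bay at (0.532, 0.025). It sits square in the fences with all discs in their wells and the lamp still up. Next I'll turn the closed fingers 90° and go above the lamp head.

Call:
apply_moves(plan=[[255,[0,0,0],-1],[255,[0,0,0],-1],[255,[0,0,0],-1],[255,[0,0,0],-1],[255,[0,0,0],-1],[255,[0,0,0],-1],[255,[0,0,0],-1],[255,[0,0,0],-1],[255,[0,0,0],-1],[255,[0,0,0],-1],[255,[0,0,0],-1],[255,[0,0,0],-1]])

```text
time_s: 23.68
tcp_pos: [0.5228, 0.2499, 0.2966]
eef_rot: [180.0, -0.1, -107.8]
contact_force: [-0.5, 0.3, -0.3]
gripper_width: 0.0004
```

Call:
apply_moves(plan=[[255,[0,0,0],-1],[255,[0,0,0],-1],[255,[0,0,0],-1],[255,[0,0,0],0],[255,[0.5,-0.2,0],0],[255,[0.8,-0.2,0],0],[255,[0.8,-0.2,0],0],[255,[0.8,-0.2,0],0],[255,[0.8,-0.2,0],0],[255,[0.5,-0.05,0],0],[255,[0.28,0,0],0],[255,[0,0,0],0]])

```text
time_s: 25.18
tcp_pos: [0.5754, 0.0255, 0.2974]
eef_rot: [180.0, -0.0, -90.1]
contact_force: [-0.7, 0.6, -0.6]
gripper_width: 0.0003
```

```bash
python3 chk.py lamp1
```

```text
[0.57543547 0.0264942  0.29750272] [ 1.79998319e+02  6.13259594e-03 -9.00240532e+01] [-0.19947829 -0.57908211  0.35903341] 25.275
[]
[((83, array([236.3, 206.6]), array([230, 201,  14,  12], dtype=int32)), array([[0.4916, 0.0147, 0.033 ]]))]
```

View pics/lamp1.png

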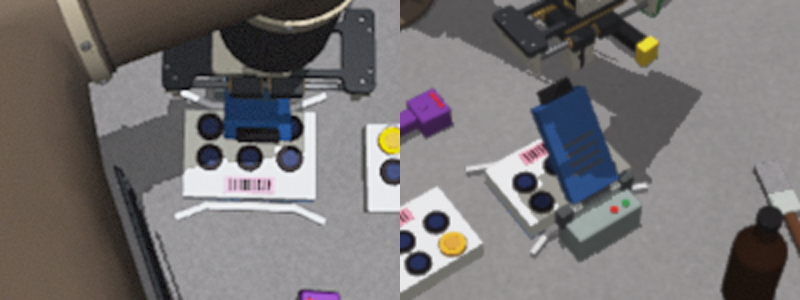

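The closed fingers are above the lamp head, centred on it. I'll descend behind its upper face and follow the lamp's arc down.

Call:
apply_moves(plan=[[255,[0,0,0.5],0],[255,[0,0,0.7],0],[255,[0,0,0.5],0],[255,[0,0,0.1],0],[255,[0,0.07,0.17],0],[255,[0,0.08,0.18],0],[255,[0,0.17,0.12],0],[255,[0,0.17,0.12],0],[255,[0,0.18,0.17],0],[255,[0,0.18,0.17],0],[255,[0,0,0],0]])

```text
time_s: 26.65
tcp_pos: [0.5313, 0.0256, 0.1601]
eef_rot: [179.9, -0.0, -90.0]
contact_force: [0.4, 0.1, -0.0]
gripper_width: 0.0001
```

```bash
python3 chk.py lamp2
```

```text
[0.53222357 0.02569101 0.16070965] [ 1.79905521e+02 -3.87710979e-02 -8.99920923e+01] [ 0.00358467  0.18217976 -0.9184014 ] 26.75
[]
[((45, array([233.9, 207.9]), array([230, 203,  10,  10], dtype=int32)), array([[0.4915, 0.0061, 0.033 ]]))]
```

View pics/lamp2.png

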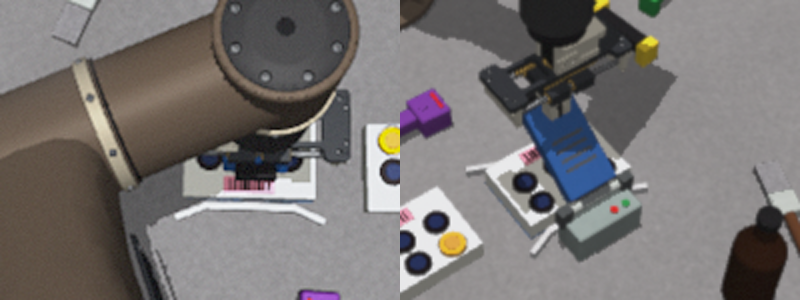

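The lamp is following the fingers down (scene crop, tip at (555,105)). I'll continue the arc to the bottom.

Call:
apply_moves(plan=[[255,[0,0.12,0.16],0],[255,[0,0.12,0.16],0],[255,[0,0.1,0.18],0],[255,[0,0.1,0.18],0],[255,[0,0.06,0.19],0],[255,[0,0.06,0.19],0],[255,[0,0.05,0.2],0],[255,[0,0.04,0.2],0],[255,[0,0,0.06],0],[255,[0,0,0],0]])

```text
time_s: 28.0
tcp_pos: [0.5008, 0.0261, 0.0879]
eef_rot: [-179.9, -0.0, -89.9]
contact_force: [-15.0, 4.5, 38.2]
gripper_width: 0.0004
```

It stops firmly (38 N) at z = 0.0879, against 0.088 expected for fully down. I'll lift off and check.

Call:
apply_moves(plan=[[255,[0,0,-0.1],0],[255,[0,0,-0.4],0],[255,[0,0,-0.8],0],[255,[0,0,-1],0],[255,[0,0,-1],0],[255,[0,0,-1],0],[255,[-0.8,0,0],0],[255,[-0.9,0,0],0],[255,[-0.9,0,0],0],[255,[-0.9,0,0],0],[255,[-0.8,0,0],0],[255,[0,0,0],0]])

```text
time_s: 29.5
tcp_pos: [0.5001, 0.2431, 0.2983]
eef_rot: [179.9, -0.1, -89.9]
contact_force: [-0.2, 0.2, -0.1]
gripper_width: 0.0004
```

```bash
python3 chk.py end1; python3 - <<'E'
from tr import *
a=cap("top","endtop"); b=cap("scene")
bl,m=blobs(a,(150,20,90),(179,255,255),10,(220,195,320,240)); print([(x,plane(a,[x[1]],.033).round(4)) for x in bl])
cv2.imwrite("pics/end_b.png",cv2.resize(b["frame"][90:290,110:370],None,fx=2.8,fy=2.8,interpolation=cv2.INTER_CUBIC))
big=cv2.resize(a["frame"][150:240,220:330],None,fx=6,fy=6,interpolation=cv2.INTER_CUBIC); cv2.imwrite("pics/end_z.png",big)
E
```

```text
[0.50014069 0.24101934 0.29895358] [ 1.79918434e+02 -7.85254458e-02 -8.99497807e+01] [-0.4202844  -0.31090311 -0.40211806] 29.6
[]
[]
[]
```

View pics/end_b.png

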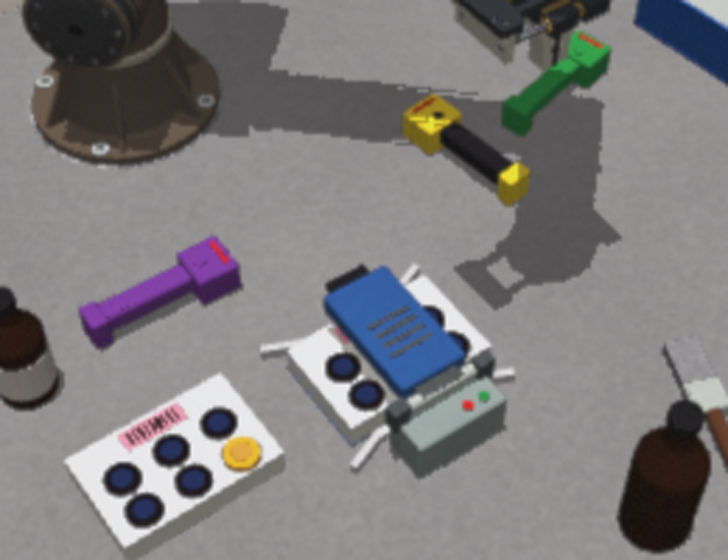

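View pics/end_z.png

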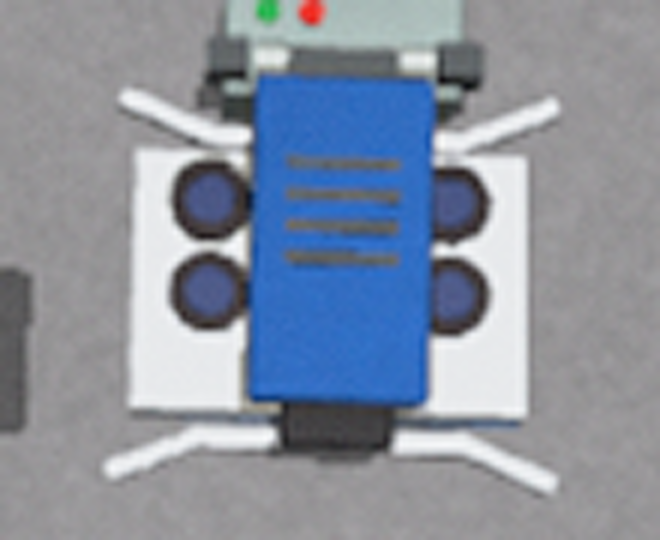

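```bash
python3 - <<'E'
from h import *
a=cap("top");b=cap("scene")
H=np.array([.626,.025,.072])
for th in(0,.08,.16):
  d=np.array([-np.cos(th),0,np.sin(th)]);n=np.array([np.sin(th),0,np.cos(th)])
  X=[H+.154*d+.013*n+np.array([0,s*.04,0]) for s in(1,-1)]
  print(th,[proj(a,x).round(1) for x in X],[proj(b,x).round(1) for x in X])
bl,m=blobs(b,(100,100,40),(125,255,255),100,(215,175,285,245)); c=max(cv2.findContours(m,0,1)[0],key=cv2.contourArea); print(cv2.boxPoints(cv2.minAreaRect(c)).round(1).tolist())
bl,m=blobs(a,(100,100,40),(125,255,255),100,(255,155,300,218)); c=max(cv2.findContours(m,0,1)[0],key=cv2.contourArea); print(cv2.boxPoints(cv2.minAreaRect(c)).round(1).tolist())
A=two(a,(220+252/6-.4,150+402/6-.4),b,(110+326/2.8-.3,90+297/2.8-.3)); print(A)
B=two(a,(220+430/6-.4,150+405/6-.4),b,(110+383/2.8-.3,90+267/2.8-.3)); print(B)
E
```

```text
0 [array([260.8, 216.4]), array([291.7, 217. ])] [array([246.3, 183.9]), array([223.8, 195.9])]
0.08 [array([260.9, 215.3]), array([292.1, 216. ])] [array([246.6, 181.5]), array([224. , 193.6])]
0.16 [array([260.9, 213.9]), array([292.5, 214.6])] [array([247.1, 179.3]), array([224.3, 191.5])]
[[223.6999969482422, 197.5], [246.0, 178.39999389648438], [278.0, 215.6999969482422], [255.6999969482422, 234.8000030517578]]
[[261.0, 162.0], [298.0, 162.0], [298.0, 217.0], [261.0, 217.0]]
(array([0.46055596, 0.03601937, 0.04381454]), np.float64(0.06147238647813248))
(array([0.48672635, 0.0156593 , 0.12793786]), np.float64(0.06451945616571597))
```

```bash
python3 - <<'E'
from h import *
a=cap("top");b=cap("scene")
print(two(a,(220+252/6-.4,150+402/6-.4),b,(110+383/2.8-.3,90+267/2.8-.3)))
print(two(a,(220+430/6-.4,150+405/6-.4),b,(110+326/2.8-.3,90+297/2.8-.3)))
E
```

```text
(array([0.47253878, 0.06400167, 0.08063044]), np.float64(0.002316529945777757))
(array([ 0.47343963, -0.01139514,  0.08456545]), np.float64(0.005815370001701832))
```

The front edge of the head triangulates to 81–85 mm high, against 85 mm expected when level, so the lamp is fully down. The bystanders, right tray and scanner look undisturbed, and the arm is clear. Handing in.

```bash
python3 -c "
from plant import close_job
print(close_job())"
```

```text
the job is handed in; nothing more can be done
None
```

The job is done and handed in at about 30 s of the 72 s allowed; no verdict was reported.

1. **Scan:** I held the yellow scanner about 8 cm above the left (finished) tray's ticket for over a second. The window measured within about 2 mm of the ticket centre.
2. **Scanner return:** I set it back down upright where it came from and released it. It measured within about 3 mm of its start.
3. **Tray:** I slid the left tray into the lamp station with the two open fingertips. Its centre measured (0.532, 0.028) against the bay centre at (0.532, 0.025), and it looked square in the fences with all discs in their wells.
4. **Lamp:** I pressed the head down along its arc until it stopped firmly at a tip height of 87.9 mm, against 88 mm expected.

**Last checks:** The front edge of the lamp head triangulated to 81–85 mm high, against 85 mm expected when level. One corner's two camera rays missed each other by 6 mm, so that check is rough. The lowered head hides the ticket, so I could not re-measure the tray's position from it afterwards, but the tray outline was unchanged in the top view. The right tray, scanner and look-alikes looked undisturbed in the last pictures. I checked the bystanders only by eye, and the last pictures I viewed did not show the paint pot.

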